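Cover the digestion beakers from a stack of covers

ROBOT

A 7-joint arm with a two-finger parallel gripper is mounted at the origin on the work surface. World frame = base frame: x ahead of the robot, y to its left, z up, the work surface at z = 0. Lengths are in m, angles in rad, forces in N, time in s.
With the tool pointing down it reaches from about 0.425 to 0.925 m from the base axis. Payload 6.8 kg.
Tool frame: the origin (TCP) lies at the very end of the fingers, on their centre line; the grasp point (between the pads) lies bot.grasp_offset behind it (bot.grasp_offset is the distance from the TCP to the grasp point, in m); z points along the fingers, y is the line along which they close (so a half turn about z gives the same grasp; the last joint's range is limited). The gripper opens to 85 mm and grips with 20 to 120 N. Pads are 22 mm wide; open, the fingers measure 114 mm over their backs; the gripper's body (76 mm by 85 mm) begins 54 mm behind the grasp point. The pads swing forward as they close: fully open they stand 13 mm farther back than shut.
Start: joints at [-0.108, 0.477, 0.022, 1.555, -0.011, 1.109, -0.083], TCP at [0.675, 0, 0.231] pointing down, gripper open.
Joint ranges: [-2.96, 2.96], [-0.34, 2.1], [-1.41, 1.46], [0.24, 2.44], [-1.37, 4.51], [0.17, 1.92], [-2.96, 2.96]. Speed limits (rad/s): [2.39, 2.39, 3.14, 3.14, 3.14, 3.14, 3.14].

INTERFACE

Orientations are given as a rotation vector (axis times angle).
In Python, from workcell import bot gives the robot as it stands.
- The arm moves only by the tool apply_moves, never from a script. Its argument "plan" is a list that holds one entry, the list of rows, each a list of 6 numbers: the shift along the tool's x, y, z in mm, then the turn, a rotation vector about the tool's x, y, z in rad. In form: [[[dx, dy, dz, ax, ay, az], ...]]. A call has 1 to 5 rows; each row shifts and turns the commanded pose from where the row before left it, along the tool's axes as they then stand; what a row does not reach is not made up. A row lasts 1/8 s, in which the tool goes at most 62.5 mm and 10.7 degrees, less where a joint would pass 70% of its speed; a pose out of reach is approached as far as the arm can. A call with a gripper value outside its range is refused whole. "grip" is the finger opening in mm, from 0 to 85.4, set as the call begins (left out, the last holds). The fingers move at their own pace and stop on an object; "grip_force" is the grip in N (left out, the last holds). Time passes only in rows, so rows that do not move let the fingers close. It gives the time, the measured TCP pose, the force, the opening and the grip force at its end, in the units of the state.
- bot.state(): the state, without advancing time (a new reading comes with each control period).
- bot.camera(name): name is "scene" or "side" or "wrist"; returns the picture (400x640x3 uint8, blue, green, red); there is no depth.
- bot.camera_model(name): a dict with "vfov" (degrees; the focal length in pixels is half the picture's height over the tangent of half this angle, whatever the lens; pixels are square), "cx", "cy" (the principal point, pixels), "R" (3x3) and "t" (3): a world point X has camera coordinates R X + t. Camera axes: x right, y down, z forward; pixel columns grow to the right and rows downward; lengths in m; the calibration is good to about 2 mm. A picture is of the moment at which its call begins: read the wrist's pose just before it. camera_model takes no time and is no camera call; for the wrist camera it gives the pose at the moment of the call.
- bot.sign_off(): hands the job in; it is judged then, once.
The state is a dict: "clock": time; "q": joint angles; "dq": joint speeds; "joint_efforts": joint torques, N m; "position": TCP position; "ee_rot": TCP orientation; "contact_force": force on the tool from outside, world axes, zero at the start; "ft_torque": the same for the moment, N m; "width": finger opening in m; "grip_force": force on a finger pad.
Only numpy, scipy, OpenCV 4.12 (cv2) and the standard library are available. Lean on these libraries where they do the work, as an engineer would, in place of code of your own. Each camera call takes 0.05 s, during which the arm holds its last target. There are 200 camera calls.

TASK

Take the stack of beaker covers apart and lay one cover on each of the four open beakers, matched by size: the smallest cover on the smallest beaker, and so on up to the largest on the largest. Each cover should lie flat and centred on its rim so that the mouth is closed all round, and the beakers should stay upright where they stand.

Things in the scene. Friction and masses are not known exactly. Their poses are not given: they have to be found in the camera images.
- cover_1_center (a point): The smallest of four white PTFE beaker covers: a round disc 41 mm across and 12 mm thick, flat underneath, with a shallow dished top. At the start it lies in the stack on the 50 mm cover. The point is the disc's centre, half-way up; z points up out of its top. Loose; 30 g, give or take a quarter. To be gripped across its full width.
- cover_2_center (a point): The second smallest of four white PTFE beaker covers: a round disc 50 mm across and 12 mm thick, flat underneath, with a shallow dished top. At the start it lies in the stack on the 59 mm cover. The point is the disc's centre, half-way up; z points up out of its top. Loose; 45 g, give or take a quarter. To be gripped across its full width.
- cover_3_center (a point): The second largest of four white PTFE beaker covers: a round disc 59 mm across and 12 mm thick, flat underneath, with a shallow dished top. At the start it lies in the stack on the 68 mm cover. The point is the disc's centre, half-way up; z points up out of its top. Loose; 65 g, give or take a quarter. To be gripped across its full width.
- cover_4_center (a point): The largest of four white PTFE beaker covers: a round disc 68 mm across and 12 mm thick, flat underneath, with a shallow dished top. It lies at the bottom of the stack at the start, on a flat dark tile 110 mm square and 8 mm thick. The point is the disc's centre, half-way up; z points up out of its top. Loose; 88 g, give or take a quarter. To be gripped across its full width.
- beaker_1_mouth (a point): The smallest of four white PTFE beakers, open and empty: 30 mm outside diameter, 42 mm tall, wall 3 mm, with a tiny pouring lip. It stands loose on the bench and is light (22 g). The point is the centre of its mouth, level with the rim; z points up.
- beaker_2_mouth (a point): The second smallest of four white PTFE beakers, open and empty: 38 mm outside diameter, 52 mm tall, wall 3 mm, with a tiny pouring lip. It stands loose on the bench and is light (38 g). The point is the centre of its mouth, level with the rim; z points up.
- beaker_3_mouth (a point): The second largest of four white PTFE beakers, open and empty: 46 mm outside diameter, 62 mm tall, wall 3 mm, with a tiny pouring lip. It stands loose on the bench and is light (60 g). The point is the centre of its mouth, level with the rim; z points up.
- beaker_4_mouth (a point): The largest of four white PTFE beakers, open and empty: 54 mm outside diameter, 72 mm tall, wall 3 mm, with a tiny pouring lip. It stands loose on the bench and is light (90 g). The point is the centre of its mouth, level with the rim; z points up.
Not all that is in view belongs to the job. Leave any blue look-alike of the part that bears beaker_2_mouth alone.

How it is judged:
At the end, for the whole second after the job is handed in: Each cover lies flat (0.08 rad) on the beaker of its size rank, centre within 8 mm of the mouth's centre and 3 to 9 mm above the rim; every beaker is upright (0.08 rad) and less than 20 mm from its start; covers and beakers at rest (under 0.01 m/s) (horizontal distance between cover_1_center and beaker_1_mouth below 0.008 m and z of cover_1_center in the frame of beaker_1_mouth between 0.003 and 0.009 m and angle between each of cover_1_center, beaker_1_mouth, cover_2_center, beaker_2_mouth, cover_3_center, beaker_3_mouth, cover_4_center, beaker_4_mouth's own z axis and vertical below 0.08 rad and distance of each of beaker_1_mouth, beaker_2_mouth, beaker_3_mouth, beaker_4_mouth from where it was at the start of the episode below 0.02 m and linear speed of each of cover_1, beaker_1, cover_2, beaker_2, cover_3, beaker_3, cover_4, beaker_4 below 0.01 m/s and horizontal distance between cover_2_center and beaker_2_mouth below 0.008 m and z of cover_2_center in the frame of beaker_2_mouth between 0.003 and 0.009 m and horizontal distance between cover_3_center and beaker_3_mouth below 0.008 m and z of cover_3_center in the frame of beaker_3_mouth between 0.003 and 0.009 m and horizontal distance between cover_4_center and beaker_4_mouth below 0.008 m and z of cover_4_center in the frame of beaker_4_mouth between 0.003 and 0.009 m); the robot touches nothing.
It fails at once if the smallest beaker is tipped (angle between beaker_1_mouth's own z axis and vertical above 0.35 rad).
It fails at once if the second smallest beaker is tipped (angle between beaker_2_mouth's own z axis and vertical above 0.35 rad).
It fails at once if the second largest beaker is tipped (angle between beaker_3_mouth's own z axis and vertical above 0.35 rad).
It fails at once if the largest beaker is tipped (angle between beaker_4_mouth's own z axis and vertical above 0.35 rad).
It also fails if it takes over 125 s, if anything falls off the work surface, if the arm or the gripper's body presses on something with over 40 N, if the wrist force passes 120 N, or if a joint passes its speed limit or range.

## Working session

There is one attempt and no reset: what is moved stays moved. The work goes in short steps, Python scripts to look and compute and a tool call to move; the robot and the scene stay as the last step left them, time stands still between calls to the robot, and variables do not carry over. Pictures are saved under pics/ and viewed, at most 14 in all, crops included, and the job is handed in when it is done.

Besides the shell and the picture viewer there is one more tool, called after ">>>" in YAML: its name, and indented under it one key for each argument. apply_moves: Moves the arm, as the interface text tells. Its arguments: {"type":"object","properties":{"plan":{"type":"array"},"grip":{"type":"number"},"grip_force":{"type":"number"}},"required":["plan"]}

```bash
ls; mkdir -p pics; python3 - <<'E'
from workcell import bot
import cv2,numpy as np
s=bot.state(); print({k:np.round(v,4).tolist() for k,v in s.items()}, bot.grasp_offset)
for n in ("scene","side","wrist"):
    m=bot.camera_model(n); print(n,m)
    cv2.imwrite(f"pics/{n}0.png",bot.camera(n))
E
```

```text
pics
{'clock': 0.0, 'q': [-0.1081, 0.4778, 0.0223, 1.5565, -0.0115, 1.1093, -0.0831], 'dq': [0.0012, -0.0023, -0.0001, -0.0005, -0.0002, -0.0002, -0.0015], 'joint_efforts': [-0.0005, -59.6444, 1.6077, -28.1195, 0.0124, 0.0094, 0.0], 'position': [0.6744, -0.0, 0.2303], 'ee_rot': [-2.2206, -2.2206, 0.0022], 'contact_force': [0.3141, 0.2477, -0.2752], 'ft_torque': [-0.0161, -0.0214, -0.0161], 'grip_force': 0.0, 'width': 0.0852} 0.0187
scene {'vfov': 51.049083841078264, 'cx': 325.2408227549127, 'cy': 197.1786484630112, 'R': array([[ 0.878353  ,  0.47767773,  0.01788825],
       [ 0.32828067, -0.57559508, -0.74894734],
       [-0.34745907,  0.66371251, -0.66238803]]), 't': array([-0.46732053, -0.11419059,  1.07368591])}
side {'vfov': 45.87451936818565, 'cx': 320.09891946681665, 'cy': 203.71073817543387, 'R': array([[ 0.76720486, -0.64138179, -0.00510881],
       [-0.38019919, -0.44834102, -0.80897399],
       [ 0.51657069,  0.62259114, -0.58782224]]), 't': array([-0.38034381,  0.26104684,  0.55257832])}
wrist {'vfov': 65.70106024277476, 'cx': 314.85727663310337, 'cy': 198.01054917553776, 'R': array([[ 9.99999785e-01, -6.18285353e-04, -2.19670569e-04],
       [-5.11966943e-04, -9.44628389e-01,  3.28141653e-01],
       [-4.10392234e-04, -3.28141470e-01, -9.44628502e-01]]), 't': array([-0.67387237, -0.04181573,  0.38016549])}
```

View pics/scene0.png

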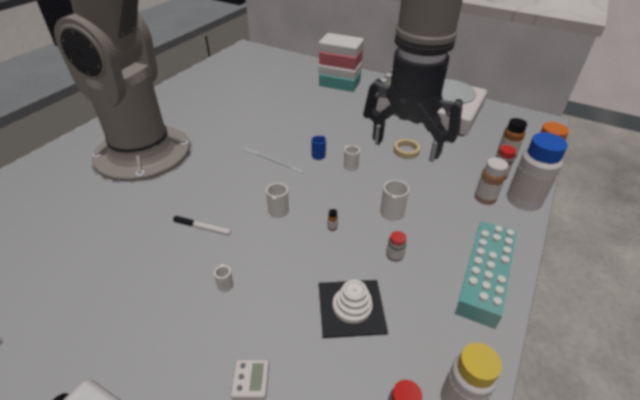

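View pics/side0.png

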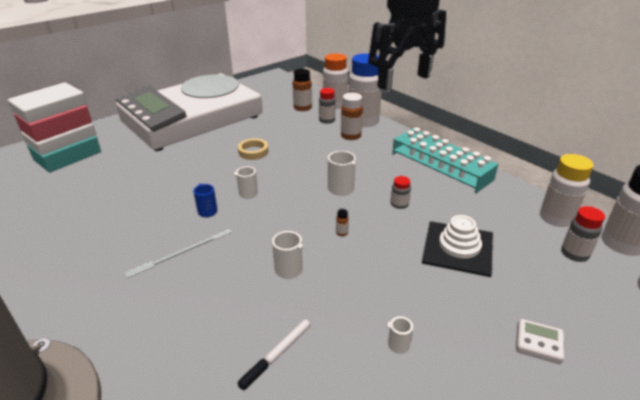

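View pics/wrist0.png

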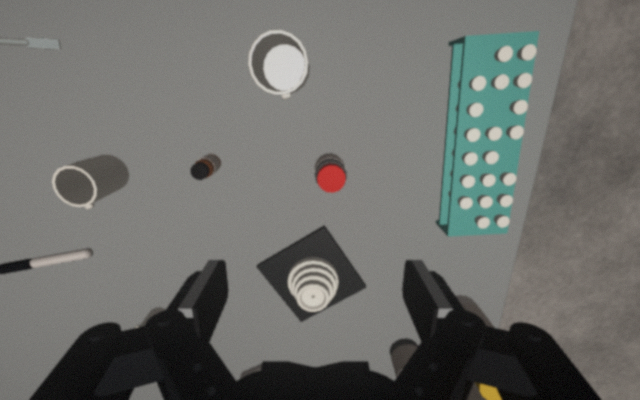

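```bash
cat > h.py <<'E'
import numpy as np,cv2
def K(m): return 200/np.tan(np.radians(m["vfov"])/2)
def proj(m,X):
    c=np.atleast_2d(X)@m["R"].T+m["t"]; return c[:,:2]/c[:,2:]*K(m)+[m["cx"],m["cy"]]
def ray(m,p):
    d=np.array([(p[0]-m["cx"])/K(m),(p[1]-m["cy"])/K(m),1])
    return -m["R"].T@m["t"], m["R"].T@d/np.linalg.norm(d)
def onz(m,p,z):
    o,d=ray(m,p); return o+d*(z-o[2])/d[2]
def tri(obs):
    A=np.zeros((3,3));b=np.zeros(3)
    for m,p in obs:
        o,d=ray(m,p);P=np.eye(3)-np.outer(d,d);A+=P;b+=P@o
    X=np.linalg.solve(A,b)
    return X,[np.linalg.norm(proj(m,X)[0]-p) for m,p in obs]
def circ(c,r,n=40):
    a=np.linspace(0,2*np.pi,n,endpoint=False);return np.array(c)+r*np.c_[np.cos(a),np.sin(a),0*a]
E
python3 - <<'E'
import cv2,numpy as np
P={"scene":[(224,277),(352,157),(277,200),(395,199),(352,298)],"side":[(400,333),(246,182),(288,253),(341,172),(461,235)]}
rows=[]
for n in P:
    im=cv2.imread(f"pics/{n}0.png")
    r=[]
    for x,y in P[n]:
        c=cv2.resize(im[y-20:y+20,x-20:x+20],None,fx=4,fy=4,interpolation=cv2.INTER_CUBIC)
        for k in range(0,40,10):
            cv2.line(c,(k*4,0),(k*4,4),(0,0,255));cv2.line(c,(0,k*4),(4,k*4),(0,0,255))
        r.append(c)
    rows.append(np.hstack(r))
cv2.imwrite("pics/m1.png",np.vstack(rows))
E
```

```text
(no output)
```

View pics/m1.png

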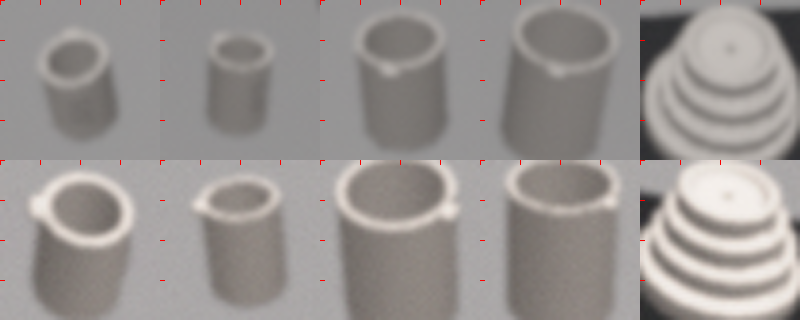

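```bash
python3 - <<'E'
from workcell import bot
from h import *
S,D=bot.camera_model("scene"),bot.camera_model("side")
ob={"b1":((222.75,272),(401.5,325.5),.042),"b2":((352.25,150),(246.25,171.5),.052),"b3":((277,190.25),(287.5,240.5),.062),"b4":((396.25,188.75),(341.75,158),.072),"c1":((354.25,289.75),(462.75,223.5),.056)}
for k,(a,b,z) in ob.items():
    X,e=tri([(S,a),(D,b)]); print(k,X.round(4),np.round(e,1),onz(S,a,z).round(4),onz(D,b,z).round(4),"r",np.hypot(*X[:2]).round(3))
# table-plane clutter near
for n,p in (("sm vial",(332,212)),("red vial",(397,238)),("ring",(406,149))): print(n,onz(S,p,.02).round(3))
E
```

```text
b1 [ 0.447  -0.2253  0.0398] [0.1 0.2] [ 0.4485 -0.2268  0.042 ] [ 0.4455 -0.2261  0.042 ] r 0.501
b2 [0.4894 0.2131 0.0507] [0.1 0.1] [0.4903 0.211  0.052 ] [0.4886 0.2118 0.052 ] r 0.534
b3 [ 0.4215 -0.0111  0.0605] [0.1 0.1] [ 0.4227 -0.0128  0.062 ] [ 0.4206 -0.0123  0.062 ] r 0.422
b4 [0.6412 0.1081 0.0697] [0.2 0.3] [0.6421 0.1046 0.072 ] [0.639 0.106 0.072] r 0.65
c1 [ 0.6706 -0.1546  0.0531] [0.1 0.1] [ 0.6713 -0.1569  0.056 ] [ 0.6673 -0.1563  0.056 ] r 0.688
sm vial [0.534 0.025 0.02 ]
red vial [0.683 0.023 0.02 ]
ring [0.59  0.326 0.02 ]
```

>>> apply_moves:
  plan:
    - [[-39, -1, 17, 0, 0, 0], [-39, -1, 17, 0, 0, 0], [-39, -1, 17, 0, 0, 0], [-39, -2, 17, 0, 0, 0], [0, 0, 0, 0, 0, 0]]
  grip: 48

```text
clock: 0.78
position: [0.6677, -0.1613, 0.1612]
ee_rot: [-2.228, -2.213, 0.007]
contact_force: [0.3, 0.2, -0.2]
width: 0.048
grip_force: 0.0
```

```bash
python3 - <<'E'
from workcell import bot
import cv2,numpy as np
s=bot.state(); print(s["position"],s["ee_rot"],s["width"],s["contact_force"]); np.save("w1.npy",bot.camera_model("wrist"),allow_pickle=True)
cv2.imwrite("pics/w1.png",bot.camera("wrist"))
E
```

```text
[ 0.66765751 -0.16131094  0.1611817 ] [-2.22788343 -2.21312017  0.00715909] 0.048025680518312956 [ 0.26722007  0.24051349 -0.18735322]
```

View pics/w1.png

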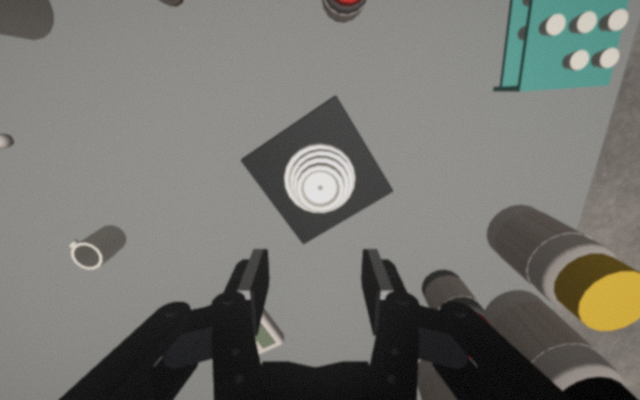

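```bash
python3 - <<'E'
from workcell import bot
from h import *
S,D=bot.camera_model("scene"),bot.camera_model("side")
W=np.load("w1.npy",allow_pickle=True).item()
s=bot.state();print(s["position"])
for n,a,b,w in (("c1",(354.25,289.75),(462.75,223.5),(320,187)),("b1",(222.75,272),(401.5,325.5),(87,256))):
    X,e=tri([(S,a),(D,b),(W,w)]);print(n,X.round(4),np.round(e,1),onz(W,w,X[2]).round(4),tri([(S,a),(W,w)])[0].round(4),tri([(D,b),(W,w)])[0].round(4))
print("yellow",tri([(S,(479,365)),(D,(574,168))])[0].round(3))
# c4 tile corners check from wrist
print([onz(W,p,.008).round(4)[:2].tolist() for p in((336,97),(242,160),(304,243),(392,190))])
c=proj(W,[s["position"],s["position"]+[0,0,.01]]);print("tcp px",c)
E
```

```text
[ 0.66884943 -0.15819554  0.16211435]
c1 [ 0.6709 -0.1542  0.0527] [0.3 0.1 0.5] [ 0.6712 -0.154   0.0527] [ 0.6708 -0.1542  0.0523] [ 0.6712 -0.154   0.0526]
b1 [ 0.4469 -0.2256  0.0403] [0.3 0.3 0.5] [ 0.4465 -0.226   0.0403] [ 0.4472 -0.2258  0.0406] [ 0.4466 -0.2256  0.0406]
yellow [ 0.88  -0.219  0.106]
[[0.6864, -0.0826], [0.5962, -0.14], [0.6546, -0.2301], [0.7438, -0.1714]]
tcp px [[318.16959693 257.55896333]
 [318.3208687  268.06322244]]
```

>>> apply_moves:
  plan:
    - [[1, 1, 35, 0, 0, 0], [0, 0, 35, 0, 0, 0], [0, 0, 30, 0, 0, 0], [0, 0, 5, 0, 0, 0], [0, 0, 0, 0, 0, 0]]

```text
clock: 1.45
position: [0.6718, -0.1541, 0.0591]
ee_rot: [2.22, 2.222, 0.001]
contact_force: [0.5, 1.2, -0.4]
width: 0.048
grip_force: 0.0
```

```bash
python3 - <<'E'
from workcell import bot
import cv2,numpy as np
s=bot.state(); print(s["position"],s["ee_rot"],s["width"],s["contact_force"])
a=bot.camera("wrist")[100:400,120:520]; b=bot.camera("side")[150:300,380:580]
cv2.imwrite("pics/w2.png",np.hstack([a,cv2.resize(b,(400,300))]))
E
```

```text
[ 0.67175546 -0.15407827  0.05910715] [2.21996350e+00 2.22229626e+00 1.42753807e-03] 0.04795490552690546 [ 0.45035972  1.23751682 -0.40179675]
```

View pics/w2.png

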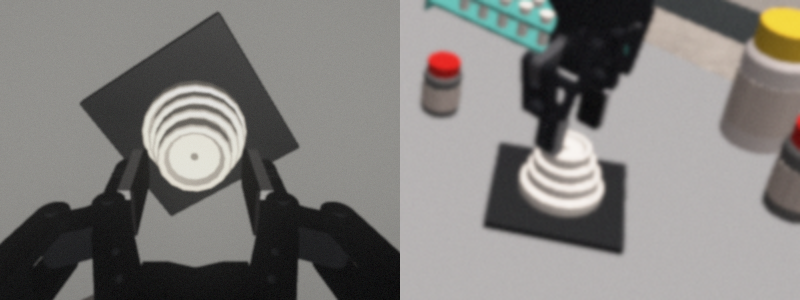

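```bash
python3 - <<'E'
from workcell import bot
from h import *
W=bot.camera_model("wrist");s=bot.state();print(s["position"],onz(W,(315,257),.056).round(4),onz(W,(315,257),.0545).round(4))
E
```

```text
[ 0.67231306 -0.15476084  0.06005584] [ 0.6719 -0.1542  0.056 ] [ 0.6719 -0.1551  0.0545]
```

>>> apply_moves:
  plan:
    - [[0, 0, 7, 0, 0, 0], [0, 0, 5, 0, 0, 0], [0, 0, 3, 0, 0, 0], [0, 0, 0, 0, 0, 0]]

```text
clock: 2.05
position: [0.6707, -0.155, 0.0429]
ee_rot: [-2.221, -2.221, 0.001]
contact_force: [0.3, 0.2, 0.4]
width: 0.048
grip_force: 0.0
```

>>> apply_moves:
  plan:
    - [[0, 0, 0, 0, 0, 0], [0, 0, 0, 0, 0, 0], [0, 0, 0, 0, 0, 0], [0, 0, 0, 0, 0, 0]]
  grip: 36
  grip_force: 25

```text
clock: 2.55
position: [0.6711, -0.155, 0.0434]
ee_rot: [2.221, 2.221, 0.0]
contact_force: [0.1, 0.5, 0.9]
width: 0.0399
grip_force: 25.2
```

>>> apply_moves:
  plan:
    - [[0, 0, -3, 0, 0, 0], [0, 0, -10, 0, 0, 0], [0, 0, -30, 0, 0, 0], [0, 0, -37, 0, 0, 0], [0, 0, 0, 0, 0, 0]]

```text
clock: 3.18
position: [0.6736, -0.1556, 0.1278]
ee_rot: [2.218, 2.217, 0.007]
contact_force: [0.2, -0.0, 0.3]
width: 0.0399
grip_force: 25.3
```

>>> apply_moves:
  plan:
    - [[-14, -45, 0, 0, 0, 0], [-14, -45, 0, 0, 0, 0], [-14, -45, 0, 0, 0, 0], [-14, -45, 0, 0, 0, 0], [-15, -44, 0, 0, 0, 0]]

```text
clock: 3.8
position: [0.4452, -0.2262, 0.1232]
ee_rot: [-2.221, -2.221, 0.0]
contact_force: [-0.3, -0.4, 0.3]
width: 0.0396
grip_force: 25.4
```

>>> apply_moves:
  plan:
    - [[0, 0, 0, 0, 0, 0], [0, 0, 0, 0, 0, 0], [0, 0, 0, 0, 0, 0]]

```text
clock: 4.18
position: [0.4483, -0.2254, 0.1234]
ee_rot: [2.219, 2.223, 0.001]
contact_force: [1.0, -0.2, -0.1]
width: 0.0396
grip_force: 25.4
```

```bash
python3 - <<'E'
from workcell import bot
import cv2,numpy as np
for i in range(3):
    s=bot.state(); print(s["position"],s["ee_rot"],s["width"],s["contact_force"])
    a=bot.camera("wrist")
np.save("w3.npy",bot.camera_model("wrist"),allow_pickle=True)
b=bot.camera("side");np.save("a.npy",a)
cv2.imwrite("pics/w3.png",np.hstack([a[100:400,120:520],np.vstack([b[150:300,380:580],b[230:380,300:500]]).repeat(1,0)]))
E
```

```text
[ 0.44831371 -0.2254214   0.12336159] [2.21936288e+00 2.22276919e+00 1.01527757e-03] 0.03963061329995002 [ 0.976112   -0.21392728 -0.06113166]
[ 0.44817048 -0.22539198  0.12326553] [2.21946688e+00 2.22299303e+00 7.38424401e-04] 0.03983064803805921 [-0.01299675 -0.64299795 -0.42981417]
[ 0.44799599 -0.22546939  0.12321997] [2.21970347e+00 2.22294326e+00 4.65527762e-04] 0.03944289284754004 [ 0.11426688 -0.44981151 -0.71589923]
```

View pics/w3.png

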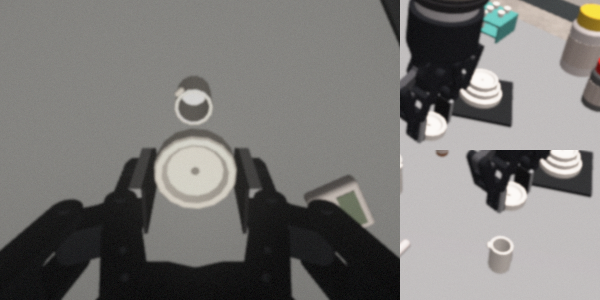

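```bash
python3 - <<'E'
from workcell import bot
from h import *
W=np.load("w3.npy",allow_pickle=True).item()
print(onz(W,(314,206),.042).round(4),onz(W,(314,206),.040).round(4),"cover",onz(W,(315,271),.136).round(4))
E
```

```text
[ 0.4467 -0.2248  0.042 ] [ 0.4467 -0.2256  0.04  ] cover [ 0.4473 -0.2229  0.136 ]
```

>>> apply_moves:
  plan:
    - [[-1, -1, 30, 0, 0, 0], [0, 0, 30, 0, 0, 0], [0, 0, 14, 0, 0, 0], [0, 0, 4, 0, 0, 0], [0, 0, 0, 0, 0, 0]]

```text
clock: 5.0
position: [0.4465, -0.2271, 0.0457]
ee_rot: [2.221, 2.221, 0.0]
contact_force: [-0.0, 0.0, -0.3]
width: 0.0393
grip_force: 25.4
```

>>> apply_moves:
  plan:
    - [[0, 0, 1, 0, 0, 0], [0, 0, 1, 0, 0, 0], [0, 0, 0, 0, 0, 0], [0, 0, 0, 0, 0, 0]]

```text
clock: 5.5
position: [0.4461, -0.227, 0.0434]
ee_rot: [2.221, 2.221, 0.0]
contact_force: [0.2, 0.2, 0.1]
width: 0.0399
grip_force: 25.4
```

>>> apply_moves:
  plan:
    - [[0, 0, 1, 0, 0, 0], [0, 0, 0, 0, 0, 0], [0, 0, 0.5, 0, 0, 0], [0, 0, 0, 0, 0, 0]]

```text
clock: 6.0
position: [0.446, -0.227, 0.0417]
ee_rot: [-2.221, -2.221, 0.0]
contact_force: [0.7, -0.4, -0.2]
width: 0.0402
grip_force: 25.4
```

```bash
python3 - <<'E'
from workcell import bot
import cv2,numpy as np
s=bot.state(); print(s["position"],s["contact_force"])
a=bot.camera("wrist")
b=bot.camera("side")
cv2.imwrite("pics/w4.png",np.hstack([a[100:400,120:520],cv2.resize(b[280:380,340:473],(400,300))]))
E
```

```text
[ 0.445986   -0.22698638  0.04173722] [ 0.65780244 -0.39681724 -0.23986632]
```

View pics/w4.png

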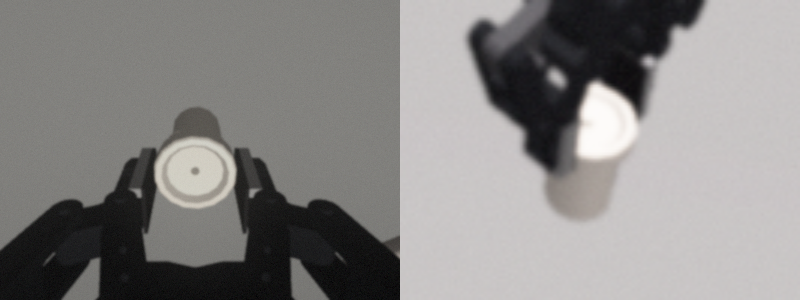

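>>> apply_moves:
  plan:
    - [[0, 0, 0.5, 0, 0, 0], [0, 0, 0, 0, 0, 0]]

```text
clock: 6.35
position: [0.4461, -0.227, 0.0413]
ee_rot: [2.221, 2.221, 0.0]
contact_force: [0.7, -0.5, -0.1]
width: 0.0398
grip_force: 25.5
```

>>> apply_moves:
  plan:
    - [[0, 0, 0, 0, 0, 0], [0, 0, 0, 0, 0, 0], [0, 0, 0, 0, 0, 0]]
  grip: 57

```text
clock: 6.72
position: [0.446, -0.227, 0.0413]
ee_rot: [-2.221, -2.221, -0.0]
contact_force: [0.0, 0.9, -0.2]
width: 0.0572
grip_force: 0.0
```

>>> apply_moves:
  plan:
    - [[0, 0, -12, 0, 0, 0], [0, 0, -30, 0, 0, 0], [0, 0, -40, 0, 0, 0], [0, 0, 0, 0, 0, 0], [0, 0, 0, 0, 0, 0]]

```text
clock: 7.35
position: [0.4458, -0.2269, 0.1234]
ee_rot: [2.221, 2.221, 0.0]
contact_force: [-0.7, 0.3, -0.7]
width: 0.0569
grip_force: 0.0
```

```bash
cat > blobs.py <<'E'
# fit ellipses to bright (white) blobs in a camera view: print centre, axes
import cv2,numpy as np
def blobs(im,th=150,amin=150):
    g=cv2.GaussianBlur(im,(3,3),0)
    m=((g.min(2)>th)).astype(np.uint8)
    cs,_=cv2.findContours(m,cv2.RETR_EXTERNAL,cv2.CHAIN_APPROX_NONE)
    return [tuple(np.round(np.r_[e[0],e[1]],1).tolist()) for c in cs if cv2.contourArea(c)>amin and len(c)>5 for e in [cv2.fitEllipse(cv2.convexHull(c))]]
E
python3 - <<'E'
from workcell import bot
from h import *; from blobs import blobs
s=bot.state();W=bot.camera_model("wrist");im=bot.camera("wrist");cv2.imwrite("pics/w5.png",im)
print(s["position"],s["width"])
for b in blobs(im): print(b,onz(W,b[:2],.054).round(4))
E
```

```text
[ 0.44582077 -0.22689925  0.12344883] 0.0569086031218675
(465.3, 301.5, 40.0, 59.6) [ 0.5686 -0.3055  0.054 ]
(315.2, 211.6, 50.6, 54.6) [ 0.4457 -0.2262  0.054 ]
(612.6, 110.5, 81.3, 105.0) [ 0.642  -0.1547  0.054 ]
(167.8, 69.6, 18.7, 107.1) [ 0.3525 -0.1296  0.054 ]
```

>>> apply_moves:
  plan:
    - [[14, 45, 0, 0, 0, 0], [14, 45, 0, 0, 0, 0], [14, 45, 0, 0, 0, 0], [15, 45, 0, 0, 0, 0], [15, 45, 0, 0, 0, 0]]

```text
clock: 8.02
position: [0.6714, -0.1543, 0.1215]
ee_rot: [-2.22, -2.22, 0.003]
contact_force: [1.0, -0.8, -0.3]
width: 0.057
grip_force: 0.0
```

>>> apply_moves:
  plan:
    - [[0, 0, 20, 0, 0, 0], [0, 0, 20, 0, 0, 0], [0, 0, 10, 0, 0, 0], [0, 0, 0, 0, 0, 0], [0, 0, 0, 0, 0, 0]]

```text
clock: 8.65
position: [0.6711, -0.1556, 0.074]
ee_rot: [2.222, 2.22, 0.001]
contact_force: [-0.3, -0.4, 0.7]
width: 0.0568
grip_force: 0.0
```

```bash
cat > dot.py <<'E'
from workcell import bot
from h import *
def dot(im,m,c,win=14):
    """centre dot of a cover near world point c (top face): blackhat peak, world xy"""
    p=proj(m,c)[0]; g=cv2.GaussianBlur(cv2.cvtColor(im,cv2.COLOR_BGR2GRAY),(3,3),0)
    bh=cv2.morphologyEx(g,cv2.MORPH_BLACKHAT,cv2.getStructuringElement(2,(11,11))).astype(float)
    x0,y0=(p-win).astype(int); w=bh[y0:y0+2*win,x0:x0+2*win]; k=np.unravel_index(w.argmax(),w.shape)
    q=w*(w>w.max()/2); yy,xx=np.mgrid[:w.shape[0],:w.shape[1]]; q=q*(np.hypot(yy-k[0],xx-k[1])<4)
    px=np.array([x0+(q*xx).sum()/q.sum(),y0+(q*yy).sum()/q.sum()]); return px,w.max(),onz(m,px,c[2])
E
python3 - <<'E'
from dot import *
s=bot.state();W=bot.camera_model("wrist");im=bot.camera("wrist")
print(s["position"],s["width"],dot(im,W,[.671,-.155,.0435]))
cv2.imwrite("pics/w6.png",im[100:400,120:520])
E
```

```text
[ 0.67110568 -0.1555591   0.0739943 ] 0.05681602879524031 (array([316.41452991, 233.45584046]), np.float64(64.0), array([ 0.67159477, -0.15379345,  0.0435    ]))
```

View pics/w6.png

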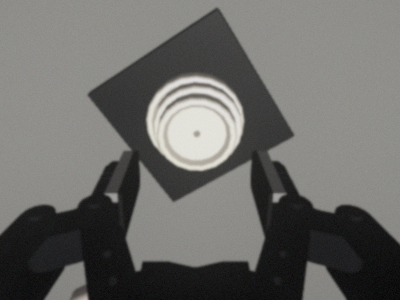

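>>> apply_moves:
  plan:
    - [[1, 0.5, 20, 0, 0, 0], [0, 0, 15, 0, 0, 0], [0, 0, 7, 0, 0, 0], [0, 0, 1, 0, 0, 0], [0, 0, 0, 0, 0, 0]]

```text
clock: 9.32
position: [0.6718, -0.1541, 0.0304]
ee_rot: [2.221, 2.221, 0.0]
contact_force: [-0.0, -0.2, 0.3]
width: 0.057
grip_force: 0.0
```

>>> apply_moves:
  plan:
    - [[0, 0, 0, 0, 0, 0], [0, 0, 0, 0, 0, 0], [0, 0, 0, 0, 0, 0], [0, 0, 0, 0, 0, 0]]
  grip: 45

```text
clock: 9.82
position: [0.6721, -0.1542, 0.031]
ee_rot: [2.221, 2.221, 0.001]
contact_force: [0.4, 0.1, 5.7]
width: 0.0486
grip_force: 26.3
```

>>> apply_moves:
  plan:
    - [[0, 0, -3, 0, 0, 0], [0, 0, -7, 0, 0, 0], [0, 0, -30, 0, 0, 0], [0, 0, -50, 0, 0, 0], [0, 0, -10, 0, 0, 0]]

```text
clock: 10.45
position: [0.6737, -0.1545, 0.1345]
ee_rot: [2.218, 2.217, 0.006]
contact_force: [0.5, 0.5, -0.5]
width: 0.0482
grip_force: 26.1
```

>>> apply_moves:
  plan:
    - [[50, -25, 0, 0, 0, 0], [50, -25, 0, 0, 0, 0], [50, -25, 0, 0, 0, 0], [50, -25, 0, 0, 0, 0], [50, -25, 0, 0, 0, 0]]

```text
clock: 11.08
position: [0.545, 0.0975, 0.1299]
ee_rot: [-2.221, -2.221, 0.001]
contact_force: [-0.1, 0.7, -0.0]
width: 0.0485
grip_force: 26.1
```

>>> apply_moves:
  plan:
    - [[50, -25, 0, 0, 0, 0], [50, -25, 0, 0, 0, 0], [17, -8, 0, 0, 0, 0], [0, 0, 0, 0, 0, 0], [0, 0, 0, 0, 0, 0]]

```text
clock: 11.7
position: [0.4889, 0.2114, 0.13]
ee_rot: [2.223, 2.219, -0.001]
contact_force: [0.3, -0.2, -0.1]
width: 0.0488
grip_force: 26.1
```

```bash
python3 - <<'E'
from dot import *; from blobs import blobs
s=bot.state();W=bot.camera_model("wrist");im=bot.camera("wrist")
print(s["position"],s["ee_rot"],s["width"]);t=s["position"]
print("cover",dot(im,W,t+[0,0,.012]))
for b in blobs(im,130,100): print(b,onz(W,b[:2],.052).round(4))
cv2.imwrite("pics/w7.png",im[50:400,90:550])
E
```

```text
[0.48893112 0.21141617 0.13002489] [ 2.22288086e+00  2.21917813e+00 -1.41586398e-03] 0.048772155619312
cover (array([314.83483348, 273.85013501]), np.float64(65.0), array([0.48836351, 0.21196199, 0.14202489]))
(507.3, 332.1, 48.5, 61.2) [0.659  0.0932 0.052 ]
(126.5, 262.6, 16.4, 215.5) [0.3356 0.1646 0.052 ]
(315.7, 278.3, 94.7, 103.1) [0.489  0.1493 0.052 ]
(271.3, 150.1, 40.5, 44.8) [0.4575 0.256  0.052 ]
(331.6, 195.8, 157.1, 179.4) [0.5011 0.2214 0.052 ]
```

View pics/w7.png

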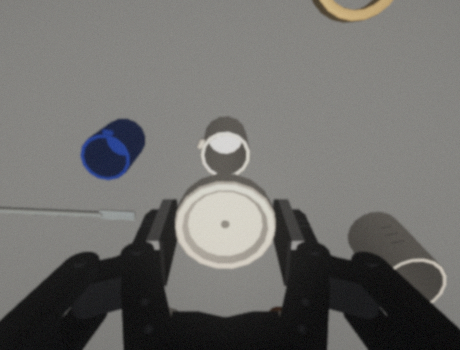

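```bash
python3 - <<'E'
from dot import *
W=bot.camera_model("wrist")
print(bot.state()["position"],onz(W,(315,205),.052),onz(W,(315,205),.050),"blue",onz(W,(195,207),.05))
E
```

```text
[0.48910203 0.21118413 0.13006129] [0.4888056  0.21379787 0.052     ] [0.48880686 0.21305022 0.05      ] blue [0.39673241 0.21174722 0.05      ]
```

>>> apply_moves:
  plan:
    - [[1, 0, 30, 0, 0, 0], [0, 0, 30, 0, 0, 0], [0, 0, 13, 0, 0, 0], [0, 0, 3, 0, 0, 0], [0, 0, 0, 0, 0, 0]]

```text
clock: 12.38
position: [0.4892, 0.2139, 0.0549]
ee_rot: [2.222, 2.22, 0.001]
contact_force: [-0.6, 0.8, -0.2]
width: 0.0487
grip_force: 26.1
```

>>> apply_moves:
  plan:
    - [[0, 0, 1, 0, 0, 0], [0, 0, 0.5, 0, 0, 0], [0, 0, 0, 0, 0, 0], [0, 0, 0, 0, 0, 0]]

```text
clock: 12.88
position: [0.4886, 0.2141, 0.053]
ee_rot: [2.221, 2.221, 0.0]
contact_force: [0.1, -0.9, -1.3]
width: 0.0486
grip_force: 26.1
```

>>> apply_moves:
  plan:
    - [[-1, 0, 1, 0, 0, 0], [0, 0, 0.5, 0, 0, 0], [0, 0, 0, 0, 0, 0], [0, 0, 0, 0, 0, 0]]

```text
clock: 13.38
position: [0.4885, 0.213, 0.0513]
ee_rot: [-2.221, -2.221, 0.0]
contact_force: [-0.3, -0.6, -0.7]
width: 0.0487
grip_force: 26.1
```

>>> apply_moves:
  plan:
    - [[0, 0, 0.5, 0, 0, 0], [0, 0, 0, 0, 0, 0]]

```text
clock: 13.62
position: [0.4886, 0.2131, 0.051]
ee_rot: [2.221, 2.221, 0.0]
contact_force: [0.0, -0.5, 1.5]
width: 0.0494
grip_force: 26.3
```

>>> apply_moves:
  plan:
    - [[0, 0, 0, 0, 0, 0], [0, 0, 0, 0, 0, 0], [0, 0, 0, 0, 0, 0]]
  grip: 66

```text
clock: 14.0
position: [0.4885, 0.213, 0.0507]
ee_rot: [-2.221, -2.221, 0.0]
contact_force: [0.1, -0.3, 0.2]
width: 0.0659
grip_force: 0.0
```

>>> apply_moves:
  plan:
    - [[0, 0, -12, 0, 0, 0], [0, 0, -30, 0, 0, 0], [0, 0, -38, 0, 0, 0], [0, 0, 0, 0, 0, 0], [0, 0, 0, 0, 0, 0]]

```text
clock: 14.62
position: [0.4884, 0.2129, 0.1309]
ee_rot: [2.221, 2.221, 0.0]
contact_force: [-0.9, -1.0, -0.7]
width: 0.0663
grip_force: 0.0
```

```bash
python3 - <<'E'
from dot import *
s=bot.state();W=bot.camera_model("wrist");im=bot.camera("wrist")
print(s["position"],s["width"]);print("cover",dot(im,W,[.4885,.213,.0635]))
E
```

```text
[0.48835091 0.21286591 0.13094961] 0.06633771370596857
cover (array([314.99891068, 213.07734205]), np.float64(58.0), array([0.48800359, 0.21327346, 0.0635    ]))
```

>>> apply_moves:
  plan:
    - [[-50, 25, 0, 0, 0, 0], [-50, 25, 0, 0, 0, 0], [-50, 25, 0, 0, 0, 0], [-50, 25, 0, 0, 0, 0], [-50, 25, 0, 0, 0, 0]]

```text
clock: 15.3
position: [0.6133, -0.0386, 0.1295]
ee_rot: [-2.22, -2.221, 0.003]
contact_force: [1.8, 1.3, -0.3]
width: 0.0659
grip_force: 0.0
```

>>> apply_moves:
  plan:
    - [[-50, 25, 0, 0, 0, 0], [-50, 25, 15, 0, 0, 0], [-17, 8, 35, 0, 0, 0], [0, 0, 15, 0, 0, 0], [0, 0, 0, 0, 0, 0]]

```text
clock: 15.92
position: [0.6699, -0.152, 0.0637]
ee_rot: [-2.217, -2.22, 0.003]
contact_force: [-0.2, 0.4, 0.0]
width: 0.066
grip_force: 0.0
```

>>> apply_moves:
  plan:
    - [[0, 0, 0, 0, 0, 0]]

```text
clock: 16.05
position: [0.672, -0.1521, 0.0667]
ee_rot: [2.219, 2.224, 0.002]
contact_force: [-0.4, 0.6, 0.1]
width: 0.0661
grip_force: 0.0
```

```bash
python3 - <<'E'
from dot import *
s=bot.state();W=bot.camera_model("wrist");im=bot.camera("wrist")
print(s["position"],s["width"]);print("cover3",dot(im,W,[.671,-.155,.0315]))
E
```

```text
[ 0.67200965 -0.15210603  0.06670968] 0.06606628024558704
cover3 (array([315.75803982, 236.37825421]), np.float64(65.0), array([ 0.67213476, -0.15462363,  0.0315    ]))
```

>>> apply_moves:
  plan:
    - [[-1, 0.5, 20, 0, 0, 0], [0, 0, 18, 0, 0, 0], [0, 0, 7, 0, 0, 0], [0, 0, 1, 0, 0, 0], [0, 0, 0, 0, 0, 0]]

```text
clock: 16.73
position: [0.6723, -0.1551, 0.02]
ee_rot: [2.221, 2.221, 0.0]
contact_force: [0.0, -0.4, 0.4]
width: 0.066
grip_force: 0.0
```

>>> apply_moves:
  plan:
    - [[0, 0, 0, 0, 0, 0], [0, 0, 0, 0, 0, 0], [0, 0, 0, 0, 0, 0], [0, 0, 0, 0, 0, 0]]
  grip: 54

```text
clock: 17.23
position: [0.6727, -0.1552, 0.0207]
ee_rot: [2.221, 2.22, 0.001]
contact_force: [0.4, -0.3, 6.5]
width: 0.0577
grip_force: 27.2
```

>>> apply_moves:
  plan:
    - [[0, 0, -3, 0, 0, 0], [0, 0, -7, 0, 0, 0], [0, 0, -30, 0, 0, 0], [0, 0, -50, 0, 0, 0], [0, 0, -30, 0, 0, 0]]

```text
clock: 17.85
position: [0.6728, -0.1552, 0.1426]
ee_rot: [2.22, 2.22, 0.002]
contact_force: [0.2, -0.6, -0.6]
width: 0.0574
grip_force: 27.1
```

>>> apply_moves:
  plan:
    - [[28, -50, 0, 0, 0, 0], [29, -50, 0, 0, 0, 0], [29, -50, 0, 0, 0, 0], [29, -50, 0, 0, 0, 0], [28, -50, 0, 0, 0, 0]]

```text
clock: 18.48
position: [0.4204, -0.0111, 0.1401]
ee_rot: [2.221, 2.221, 0.001]
contact_force: [-1.0, 1.0, 1.5]
width: 0.0573
grip_force: 27.1
```

>>> apply_moves:
  plan:
    - [[0, -1, 0, 0, 0, 0], [0, 0, 0, 0, 0, 0], [0, 0, 0, 0, 0, 0]]

```text
clock: 18.85
position: [0.4225, -0.0125, 0.1401]
ee_rot: [2.222, 2.219, 0.002]
contact_force: [-0.0, 0.5, -0.1]
width: 0.0575
grip_force: 27.1
```

```bash
python3 - <<'E'
from dot import *; from blobs import blobs
s=bot.state();W=bot.camera_model("wrist");im=bot.camera("wrist")
print(s["position"],s["ee_rot"],s["width"],s["q"]);t=s["position"]
print("cover",dot(im,W,t+[0,0,.0115])); print("mouth guess px",proj(W,[.4212,-.0117,.0615]),onz(W,(315,205),.062))
cv2.imwrite("pics/w8.png",im[50:400,90:550])
E
```

```text
[ 0.42251071 -0.01250328  0.14014055] [2.22211503e+00 2.21935672e+00 1.56628540e-03] 0.05749325538184301 [-0.11141722  0.19025266 -0.00770085  2.2206502   0.00243736  0.72929661
 -0.12203644]
cover (array([314.79457183, 271.89611605]), np.float64(64.0), array([ 0.42189835, -0.01119408,  0.15164055]))
mouth guess px [[313.56727806 207.07749534]] [ 0.42229438 -0.00982615  0.062     ]
```

View pics/w8.png

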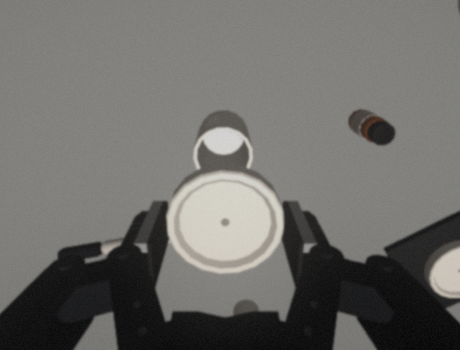

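>>> apply_moves:
  plan:
    - [[1, -1, 30, 0, 0, 0], [0, 0, 30, 0, 0, 0], [0, 0, 11, 0, 0, 0], [0, 0, 3, 0, 0, 0], [0, 0, 0, 0, 0, 0]]

```text
clock: 19.52
position: [0.4207, -0.0111, 0.0663]
ee_rot: [2.222, 2.221, 0.001]
contact_force: [0.4, -0.3, -0.4]
width: 0.0575
grip_force: 27.1
```

>>> apply_moves:
  plan:
    - [[0, 0, 1, 0, 0, 0], [0, 0, 0.5, 0, 0, 0], [0, 0, 0, 0, 0, 0], [0, 0, 0, 0, 0, 0]]

```text
clock: 20.02
position: [0.4201, -0.011, 0.0644]
ee_rot: [2.221, 2.221, 0.0]
contact_force: [1.1, -0.0, 0.1]
width: 0.0575
grip_force: 27.1
```

>>> apply_moves:
  plan:
    - [[0, 1, 1, 0, 0, 0], [0, 0, 0.5, 0, 0, 0], [0, 0, 0, 0, 0, 0], [0, 0, 0, 0, 0, 0]]

```text
clock: 20.52
position: [0.421, -0.011, 0.0628]
ee_rot: [-2.221, -2.221, 0.0]
contact_force: [0.1, 0.6, -0.6]
width: 0.0574
grip_force: 27.1
```

>>> apply_moves:
  plan:
    - [[0, 0, 0, 0, 0, 0]]

```text
clock: 20.65
position: [0.421, -0.011, 0.0628]
ee_rot: [2.221, 2.221, 0.0]
contact_force: [0.1, 0.5, -0.4]
width: 0.0576
grip_force: 27.1
```

Release, retreat, check, return for cover 4.

>>> apply_moves:
  plan:
    - [[0, 0, 0.5, 0, 0, 0], [0, 0, 0, 0, 0, 0]]

```text
clock: 20.9
position: [0.4211, -0.011, 0.0625]
ee_rot: [2.221, 2.221, 0.0]
contact_force: [-1.3, -0.2, 4.4]
width: 0.0571
grip_force: 27.6
```

>>> apply_moves:
  plan:
    - [[0, 0, 0, 0, 0, 0], [0, 0, 0, 0, 0, 0], [0, 0, 0, 0, 0, 0]]
  grip: 76

```text
clock: 21.28
position: [0.421, -0.011, 0.0622]
ee_rot: [-2.221, -2.221, 0.0]
contact_force: [-0.3, 1.1, -0.1]
width: 0.0759
grip_force: 0.0
```

>>> apply_moves:
  plan:
    - [[0, 0, -12, 0, 0, 0], [0, 0, -30, 0, 0, 0], [0, 0, -38, 0, 0, 0], [0, 0, 0, 0, 0, 0], [0, 0, 0, 0, 0, 0]]

```text
clock: 21.9
position: [0.4208, -0.011, 0.1424]
ee_rot: [2.221, 2.221, 0.001]
contact_force: [0.1, -0.8, -0.3]
width: 0.0757
grip_force: 0.0
```

```bash
python3 - <<'E'
from dot import *
s=bot.state();W=bot.camera_model("wrist");im=bot.camera("wrist")
print(s["position"],s["width"]);print("cover",dot(im,W,[.421,-.011,.0735]))
E
```

```text
[ 0.42084336 -0.01101264  0.1424495 ] 0.07570775292250366
cover (array([315.10471807, 212.54775604]), np.float64(55.0), array([ 0.42059562, -0.01081988,  0.0735    ]))
```

>>> apply_moves:
  plan:
    - [[-29, 50, 0, 0, 0, 0], [-29, 50, 0, 0, 0, 0], [-29, 50, 0, 0, 0, 0], [-29, 50, 0, 0, 0, 0], [-28, 50, 0, 0, 0, 0]]

```text
clock: 22.58
position: [0.6717, -0.1558, 0.1404]
ee_rot: [-2.22, -2.22, 0.003]
contact_force: [0.7, 0.6, -0.1]
width: 0.076
grip_force: 0.0
```

>>> apply_moves:
  plan:
    - [[0, 0, 30, 0, 0, 0], [0, 0, 40, 0, 0, 0], [0, 0, 15, 0, 0, 0], [0, 0, 0, 0, 0, 0], [0, 0, 0, 0, 0, 0]]

```text
clock: 23.2
position: [0.672, -0.1551, 0.0587]
ee_rot: [2.22, 2.22, 0.002]
contact_force: [-0.2, -0.4, 0.4]
width: 0.0761
grip_force: 0.0
```

```bash
python3 - <<'E'
from dot import *
s=bot.state();W=bot.camera_model("wrist");im=bot.camera("wrist")
print(s["position"],s["width"]);print("cover4",dot(im,W,[.672,-.155,.0195]))
E
```

```text
[ 0.67196712 -0.15514407  0.05869282] 0.0761292684153341
cover4 (array([313.44047619, 230.97698413]), np.float64(63.0), array([ 0.67065631, -0.15584653,  0.0195    ]))
```

>>> apply_moves:
  plan:
    - [[-0.5, -1, 20, 0, 0, 0], [0, 0, 17, 0, 0, 0], [0, 0, 7, 0, 0, 0], [0, 0, 2, 0, 0, 0], [0, 0, 0, 0, 0, 0]]

```text
clock: 23.88
position: [0.6702, -0.1555, 0.0113]
ee_rot: [2.221, 2.221, 0.0]
contact_force: [0.9, 0.1, 1.0]
width: 0.076
grip_force: 0.0
```

>>> apply_moves:
  plan:
    - [[0, 0, 0, 0, 0, 0], [0, 0, 0, 0, 0, 0], [0, 0, 0, 0, 0, 0], [0, 0, 0, 0, 0, 0]]
  grip: 62
  grip_force: 30

```text
clock: 24.38
position: [0.6705, -0.1556, 0.0126]
ee_rot: [2.221, 2.221, 0.001]
contact_force: [-2.1, -0.1, 5.9]
width: 0.0646
grip_force: 32.0
```

>>> apply_moves:
  plan:
    - [[0, 0, -3, 0, 0, 0], [0, 0, -7, 0, 0, 0], [0, 0, -40, 0, 0, 0], [0, 0, -50, 0, 0, 0], [0, 0, -40, 0, 0, 0]]

```text
clock: 25.0
position: [0.6705, -0.1556, 0.1538]
ee_rot: [2.221, 2.22, 0.002]
contact_force: [-0.9, -0.0, -0.2]
width: 0.0646
grip_force: 33.6
```

```bash
python3 - <<'E'
from dot import *
s=bot.state();W=bot.camera_model("wrist");im=bot.camera("wrist");t=s["position"];print(t,s["width"],dot(im,W,t+[0,0,.009]))
a=bot.camera("side");m=bot.camera_model("side");p=proj(m,t)[0].astype(int);print(p)
cv2.imwrite("pics/w9.png",np.hstack([im[100:400,120:520],cv2.resize(a[p[1]-50:p[1]+50,p[0]-66:p[0]+67],(400,300))]))
E
```

```text
[ 0.67049932 -0.15563797  0.15383914] 0.06464155343706547 (array([314.90936255, 268.49551793]), np.float64(66.0), array([ 0.66990797, -0.1539827 ,  0.16283914]))
[474 171]
```

View pics/w9.png

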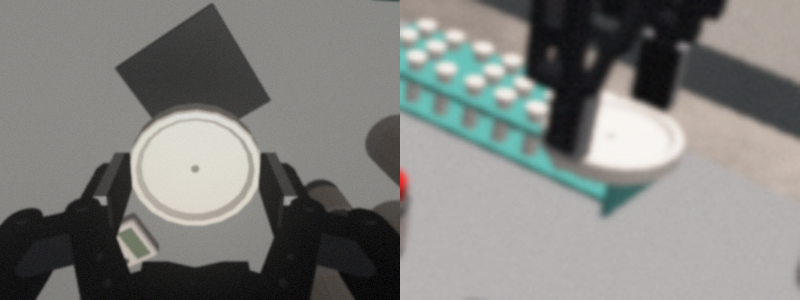

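>>> apply_moves:
  plan:
    - [[50, -6, 0, 0, 0, 0], [52, -6, 0, 0, 0, 0], [52, -6, 0, 0, 0, 0], [52, -6, 0, 0, 0, 0], [52, -6, 0, 0, 0, 0]]

```text
clock: 25.72
position: [0.6393, 0.1041, 0.1509]
ee_rot: [-2.221, -2.221, 0.001]
contact_force: [1.1, 0.0, 0.0]
width: 0.0644
grip_force: 33.6
```

>>> apply_moves:
  plan:
    - [[5, 0, 0, 0, 0, 0], [0, 0, 0, 0, 0, 0], [0, 0, 0, 0, 0, 0], [0, 0, 0, 0, 0, 0]]

```text
clock: 26.22
position: [0.6403, 0.1055, 0.1512]
ee_rot: [2.224, 2.218, -0.001]
contact_force: [0.4, 0.3, -0.6]
width: 0.0647
grip_force: 33.6
```

```bash
python3 - <<'E'
from dot import *
s=bot.state();W=bot.camera_model("wrist");im=bot.camera("wrist");t=s["position"];print(t,s["width"],dot(im,W,t+[0,0,.0075]))
np.save("w10.npy",W,allow_pickle=True);print(proj(W,[.641,.108,.071]))
cv2.imwrite("pics/w10.png",im[50:400,90:550])
E
```

```text
[0.64025327 0.10551408 0.15122499] 0.06465301923809252 (array([314.47814208, 268.38469945]), np.float64(61.0), array([0.6395134 , 0.10629078, 0.15872499]))
[[316.3801157  204.20189915]]
```

View pics/w10.png

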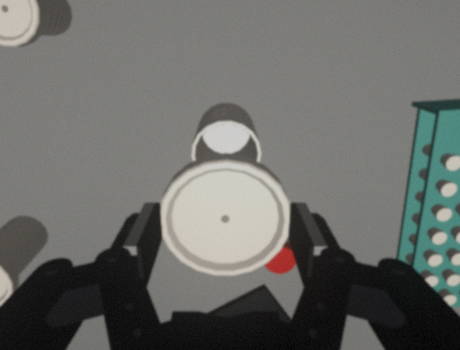

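>>> apply_moves:
  plan:
    - [[1.5, 1, 30, 0, 0, 0], [0, 0, 26, 0, 0, 0], [0, 0, 11, 0, 0, 0], [0, 0, 3, 0, 0, 0], [0, 0, 0, 0, 0, 0]]

```text
clock: 26.9
position: [0.6416, 0.1089, 0.0821]
ee_rot: [2.221, 2.221, 0.002]
contact_force: [-0.3, -0.0, -0.5]
width: 0.0648
grip_force: 33.6
```

>>> apply_moves:
  plan:
    - [[0, 0, 1, 0, 0, 0], [0, 0, 0.5, 0, 0, 0], [0, 0, 0, 0, 0, 0], [0, 0, 0, 0, 0, 0]]

```text
clock: 27.4
position: [0.6411, 0.109, 0.0799]
ee_rot: [2.221, 2.221, 0.0]
contact_force: [-0.1, -0.6, -0.3]
width: 0.0645
grip_force: 33.6
```

>>> apply_moves:
  plan:
    - [[-1, 0, 1, 0, 0, 0], [0, 0, 0.5, 0, 0, 0], [0, 0, 0, 0, 0, 0], [0, 0, 0, 0, 0, 0]]

```text
clock: 27.9
position: [0.641, 0.1081, 0.0783]
ee_rot: [-2.221, -2.221, -0.0]
contact_force: [0.1, 0.0, -0.6]
width: 0.0647
grip_force: 33.6
```

>>> apply_moves:
  plan:
    - [[0, 0, 0.5, 0, 0, 0], [0, 0, 0, 0, 0, 0], [0, 0, 0.5, 0, 0, 0], [0, 0, 0, 0, 0, 0]]

```text
clock: 28.4
position: [0.641, 0.108, 0.0772]
ee_rot: [-2.221, -2.221, -0.0]
contact_force: [0.4, -0.1, -1.4]
width: 0.0644
grip_force: 33.6
```

>>> apply_moves:
  plan:
    - [[0, 0, 0.5, 0, 0, 0], [0, 0, 0, 0, 0, 0], [0, 0, 0, 0, 0, 0]]

```text
clock: 28.78
position: [0.641, 0.108, 0.0768]
ee_rot: [-2.221, -2.221, 0.0]
contact_force: [-0.4, 0.2, -0.9]
width: 0.0644
grip_force: 33.6
```

>>> apply_moves:
  plan:
    - [[0, 0, 0.5, 0, 0, 0], [0, 0, 0, 0, 0, 0], [0, 0, 0, 0, 0, 0]]

```text
clock: 29.15
position: [0.6411, 0.108, 0.0766]
ee_rot: [2.221, 2.221, 0.0]
contact_force: [-1.8, 0.0, 4.0]
width: 0.0645
grip_force: 35.1
```

Contact (4 N): release and retreat.

>>> apply_moves:
  plan:
    - [[0, 0, 0, 0, 0, 0], [0, 0, 0, 0, 0, 0], [0, 0, 0, 0, 0, 0]]
  grip: 85

```text
clock: 29.52
position: [0.641, 0.108, 0.0761]
ee_rot: [-2.221, -2.221, 0.0]
contact_force: [-1.2, -0.6, -0.6]
width: 0.0848
grip_force: 0.0
```

>>> apply_moves:
  plan:
    - [[0, 0, -10, 0, 0, 0], [0, 0, -30, 0, 0, 0], [0, 0, -40, 0, 0, 0], [0, 0, 0, 0, 0, 0], [0, 0, 0, 0, 0, 0]]

```text
clock: 30.15
position: [0.6408, 0.108, 0.1565]
ee_rot: [-2.221, -2.221, -0.0]
contact_force: [-0.6, 0.2, -0.2]
width: 0.0849
grip_force: 0.0
```

```bash
python3 - <<'E'
from dot import *
s=bot.state();W=bot.camera_model("wrist");im=bot.camera("wrist");print(s["position"],dot(im,W,[.641,.108,.0835]))
S,D=bot.camera_model("scene"),bot.camera_model("side");a,b=bot.camera("scene"),bot.camera("side")
T={"1":(.446,-.2262,.054),"2":(.488,.2133,.064),"3":(.4208,-.011,.074),"4":(.641,.108,.084)}
rows=[]
for im,m in((a,S),(b,D)):
    r=[]
    for c in T.values():
        x,y=proj(m,c)[0].astype(int); r.append(cv2.resize(im[y-20:y+30,x-25:x+25],(200,200),interpolation=cv2.INTER_CUBIC))
    rows.append(np.hstack(r))
cv2.imwrite("pics/f.png",np.vstack(rows))
E
```

```text
[0.64081225 0.10801408 0.15645154] (array([315.24242424, 211.28606061]), np.float64(54.0), array([0.64066958, 0.10759012, 0.0835    ]))
```

View pics/f.png

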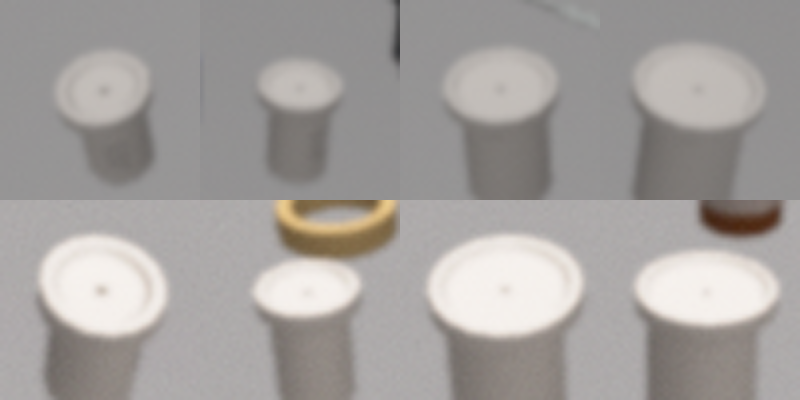

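All four covers lie flat and centred on upright beakers, and the arm is clear of everything.

```bash
python3 -c "
from workcell import bot
print(bot.sign_off())"
```

```text
the job is handed in; nothing more can be done
None
```

I handed the job in at about 30 s. All four covers lie on the beakers of matching size, flat and centred to within about 2 mm in the camera checks, with every beaker upright; the judge's result was not shown.

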